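# Scrape the offcuts off the trimming plate into its catch trough

## Robot

A 6-joint arm with a two-finger parallel gripper is mounted at the origin on a cart in front of the work surface, level with it; the furniture and walls round the work are solid. World frame = base frame: x ahead of the robot, y to its left, z up, the work surface at z = 0. Lengths are in m, angles in rad, forces in N, time in s.
With the tool pointing down it reaches from about 0.25 to 0.775 m from the base axis. Payload 4 kg.
Tool frame: the origin (TCP) lies on the centre line of the jaws, within the pads' length; the fingertips stand robot.tips_ahead ahead of it and the grasp point (between the pads) lies 8 mm behind it (robot.tips_ahead is the distance from the TCP to the fingertips, in m); z points along the fingers, y is the line along which they close (so a half turn about z gives the same grasp; the last joint's range is limited). The gripper opens to 94 mm and grips with 3 to 60 N. Pads are 16 mm wide; open, the fingers measure 119 mm over their backs; the gripper's body (75 mm by 177 mm) begins 78 mm behind the grasp point.
Start: joints at [-1.337, 0.087, 1.371, -0, 1.684, -0.103], TCP at [0.182, -0.519, 0.217] pointing down, gripper open.
Joint ranges: [-3.1, 3.1], [-0.76, 2.03], [0.27, 2.55], [-1.08, 4.22], [0.17, 2.65], [-2.57, 2.57]. Speed limits (rad/s): [2.79, 2.79, 3.14, 3.14, 3.14, 3.14].

## Interface

Orientations are given as [roll, pitch, yaw] about the fixed x, y, z axes, in that order (R = Rz(yaw) Ry(pitch) Rx(roll)).
In Python, from bench import robot, snapshot, close_job, spotter gives the robot as it stands. The module is installed in compiled form; this text tells all that it offers.
- The arm moves only by the tool servo_tool, never from a script. Its argument "commands" is one flat list of numbers, 7 for each row, row after row: the shift along the tool's x, y, z in m, then the turn, a rotation vector about the tool's x, y, z in degrees, then the finger opening in m, from 0 to 0.094. In form: [x, y, z, ax, ay, az, grip, x, y, z, ax, ay, az, grip, ...]. A call has 1 to 10 rows; each row is the pose to reach, as a shift and turn from the pose commanded when the call began, along the tool's axes at that moment; what a row does not reach only later rows make up. A row lasts 1/8 s, in which the tool goes at most 62.5 mm and 10.7 degrees, less where a joint would pass 70% of its speed; a pose out of reach is approached as far as the arm can. A call with a gripper value outside its range is refused whole. The fingers move at their own pace and stop on an object; the grip force is fixed at half the most. Time passes only in rows, so rows that repeat a pose let the fingers close. It gives the time, the measured TCP pose, the force, the opening and the grip force at its end, in the units of the state.
- robot.get_obs(): the state, without advancing time (a new reading comes with each control period).
- snapshot(name): name is "scene" or "top" or "wrist"; returns a dict with "img" (480x640x3 uint8, blue, green, red), "camera_matrix" (3x3 intrinsics, pixels), "extrinsics" (4x4, takes a point from camera to world coordinates); the wrist camera has in their place "hand_eye" (4x4, takes a point from camera to tool coordinates, whose origin is the TCP and whose axes are the flange's). Camera axes: x right, y down, z forward; pixel columns grow to the right and rows downward; lengths in m; the calibration is good to about 2 mm. A picture is of the moment at which its call begins: read the wrist's pose just before it. There is no depth.
- close_job(): hands the job in; it is judged then, once.
Trained networks look in a picture, given as the dict that the camera call returned (one of the last four; its "shot" number tells which), for a name from the list of things; names that differ only in an ending like _2 or _b are one class to them, and where a whole thing is asked for, a point or a joint stands for the part that bears it (a point fixed in the world has none). Each returns a list of dicts, best first, with "conf" (0 to 1); they miss things now and then, are a little off and sometimes report something else, mostly with a low value. They report only what shows in the picture. A call takes as long as a camera call.
- spotter.trace(name, picture): "region" (480x640 bool, what is visible of it) and "box" ([left, top, width, height] in pixels, round what is visible of it).
The state is a dict: "time": time; "joint_positions": joint angles; "qvel": joint speeds; "joint_torque": joint torques, N m; "tool_pos": TCP position; "ee_rot": TCP orientation; "wrist_force": force on the tool from outside, world axes, zero at the start; "wrist_torque": the same for the moment, N m; "width": finger opening in m; "finger_force": force on a finger pad.
Only numpy, scipy, OpenCV 4.12 (cv2) and the standard library are available. Lean on these libraries where they do the work, as an engineer would, in place of code of your own. Each camera call takes 0.05 s, during which the arm holds its last target. There are 200 camera calls.

## Task

Clear the trimming plate: take the scraper block and with it sweep all three offcuts along the plate so that they drop into the blue catch trough at its end, without touching the offcuts with the gripper itself. Then put the scraper back, standing upright on its foot, on the floor of the shallow steel tray on the right, and leave the other things on the bench where they are.

Things in the scene. Friction and masses are not known exactly. Their poses are not given: they have to be found in the camera images.
- trim_plate: Trimming plate, fixed: flat bare-metal deck, blue side rails, blue catch trough at its left end. Origin at bench level under the deck's centre; +y runs along the plate to the trough (yaw within 0.3 rad), x across. Deck top z = 45 mm, y -140 to +140 mm, 132 mm wide between the rails; its end at y = -140 is open. Rails 8 mm thick, top at z = 58 mm, along deck and trough.
- trough (a point): Centre of the catch trough's floor, at y = 190 mm, z = 10 mm of the plate. The trough is as wide as the deck (132 mm) and 100 mm long: y 140 to 240 mm; its end wall, y 240 to 248 mm, is 45 mm high, level with the deck.
- scraper: Scraper block, loose, about 0.25 kg, standing in the steel tray. Yellow base on a black rubber foot, 118 (local x) x 40 (y) x 30 mm high; on it a wooden grip rib 80 (x) x 26 mm (y), from z = 30 to 72 mm, to be gripped across its 26 mm. Origin at the centre of the underside. Both long faces are alike. Between the plate's rails it has 7 mm of play on each side.
- offcut_bar: Loose offcut of steel flat bar with two dark holes, 70 x 20 x 10 mm (local x, y, z), origin at the centre of its underside.
- offcut_channel: Loose offcut of brass U channel, 62 x 22 x 14 mm (local x, y, z), open side up, origin at the centre of its underside.
- offcut_strip: Loose orange plastic strip offcut, 66 x 18 x 12 mm (local x, y, z), origin at the centre of its underside. The three offcuts lie flat on the deck one behind another, in any order, roughly crosswise, between y = -60 and +120 mm of the plate.
- steel_tray: Shallow steel tray on the right, fixed. Origin at the middle of its floor; inner floor x 0.36 to 0.667 m, y -0.76 to -0.33 m in the world, floor top at z = 2 mm, rim 28 mm high. Its frame is turned a quarter turn against the world.
- small_carton: Bystander: small light-brown cardboard carton, 60 x 90 x 30 mm, loose, origin at the centre of its underside, behind the plate on the right.
- steel_weight: Bystander: turned steel weight with a knob, 48 x 48 x 50 mm, loose, origin at the centre of its underside, in the steel tray.
- counter: Bystander: hand tally counter, 43 x 70 x 28 mm, loose, origin at the centre of its underside, behind the plate.

How it is judged:
By the outcome, as a careful person would: the job done as asked, in the order asked, and still so for the second after the job is handed in, with the robot touching nothing.
It also fails if it takes over 51 s, if anything falls off the work surface, if the arm or the gripper's body presses on something with over 40 N, if the wrist force passes 120 N, or if a joint passes its speed limit or range.

## Working session

There is one attempt and no reset: what is moved stays moved. The work goes in short steps, Python scripts to look and compute and a tool call to move; the robot and the scene stay as the last step left them, time stands still between calls to the robot, and variables do not carry over. Pictures are saved under pics/ and viewed, at most 10 in all, crops included, and the job is handed in when it is done.

Besides the shell and the picture viewer there is one more tool, called as name(argument=value, ...), one argument or row to a line, values as JSON. servo_tool: Moves the arm, as the interface text tells. Its arguments: {"type":"object","properties":{"commands":{"type":"array","items":{"type":"number"}}},"required":["commands"]}

```bash
mkdir -p pics; cat > h.py <<'E'
import numpy as np, cv2
from bench import robot, snapshot, close_job, spotter
from scipy.spatial.transform import Rotation as R
def pix2w(s,uv,z):
    K=s["camera_matrix"];T=s["extrinsics"]
    uv=np.atleast_2d(np.array(uv,float))
    d=(np.linalg.inv(K)@np.c_[uv,np.ones(len(uv))].T).T@T[:3,:3].T
    o=T[:3,3]
    return o+d*((z-o[2])/d[:,2])[:,None]
def w2pix(s,p):
    T=np.linalg.inv(s["extrinsics"]);q=np.atleast_2d(p)@T[:3,:3].T+T[:3,3]
    q=q@s["camera_matrix"].T;return q[:,:2]/q[:,2:]
def fit(s,reg,z):
    c=cv2.findContours(reg.astype(np.uint8),0,2)[0];c=max(c,key=cv2.contourArea)[:,0]
    p=pix2w(s,c,z)[:,:2]
    r=cv2.minAreaRect((p*1000).astype(np.float32))
    return r
E
cat > a.py <<'E'
from h import *
o=robot.get_obs();print({k:np.round(v,4) for k,v in o.items()},robot.tips_ahead)
for cam in ["top","scene"]:
    s=snapshot(cam);cv2.imwrite(f"pics/{cam}0.png",s["img"]);print(cam,s["extrinsics"].round(3).tolist(),s["camera_matrix"].round(1).tolist())
    for n,z in [("trim_plate",.058),("scraper",.03),("offcut_bar",.055),("offcut_channel",.059),("offcut_strip",.057),("small_carton",.03),("steel_weight",.03),("counter",.028),("steel_tray",.028)]:
        for d in spotter.trace(n,s)[:2]:
            r=fit(s,d["region"],z);print(n,round(d["conf"],2),d["box"],np.round(r[0],1),np.round(r[1],1),round(r[2],1))
E
python3 a.py
```

```text
{'time': np.float64(0.0), 'joint_positions': array([-1.3371,  0.0879,  1.3722, -0.    ,  1.6836, -0.1031]), 'qvel': array([-0.0017,  0.0005, -0.0007,  0.0009,  0.0005, -0.0011]), 'joint_torque': array([ 5.00000e-04, -3.40185e+01, -3.02425e+01,  7.17000e-02,
        3.30000e-02, -2.00000e-04]), 'tool_pos': array([ 0.1816, -0.5186,  0.2153]), 'ee_rot': array([-3.1394e+00, -2.0000e-04,  3.3680e-01]), 'wrist_force': array([ 0.0899, -0.3702,  0.0422]), 'wrist_torque': array([-0.0453,  0.0372, -0.0292]), 'finger_force': np.float64(0.0), 'width': np.float64(0.094)} 0.011
top [[-0.015, -0.999, 0.039, 0.563], [-1.0, 0.015, -0.005, -0.266], [0.004, -0.039, -0.999, 1.318], [0.0, 0.0, 0.0, 1.0]] [[540.7, 0.0, 319.8], [0.0, 540.7, 238.1], [0.0, 0.0, 1.0]]
trim_plate 0.76 [121.5, 226.4, 177.6, 92.0] [536.8 -19.3] [152.1 390.4] 8.4
scraper 0.98 [364.2, 262.3, 24.4, 49.4] [ 499.5 -406.1] [ 40.5 116.5] 82.0
scraper 0.21 [186.1, 254.9, 16.8, 25.8] [546.9  27.3] [64.7 25.8] 22.2
offcut_bar 0.7 [240.3, 255.8, 17.3, 30.5] [ 544.1 -102. ] [68.9 22.9] 25.8
offcut_bar 0.66 [122.8, 224.4, 174.2, 91.1] [535.8
[... 803 characters left out ...]
], [0.0, 0.0, 1.0]]
trim_plate 0.66 [169.8, 251.1, 119.1, 126.2] [522.5 -14.9] [175.4 388.4] 8.4
scraper 0.56 [363.2, 234.0, 27.3, 43.0] [ 495.9 -406.9] [ 65.6 144.9] 78.7
offcut_bar 0.37 [264.6, 281.5, 4.6, 5.4] [564.8 -86.9] [16.1 22.9] 61.4
offcut_channel 0.79 [220.0, 300.1, 24.7, 17.6] [540.2  21.5] [64.3 28.6] 17.7
offcut_strip 0.52 [237.4, 286.6, 24.3, 19.1] [549.7 -36.3] [68.9 24.2] 21.9
small_carton 0.9 [278.1, 208.1, 32.1, 31.0] [ 726.1 -270.4] [ 77.2 104.1] 11.9
steel_weight 0.63 [187.4, 241.1, 18.5, 17.2] [792.1  21.6] [45.5 55.2] 58.1
steel_weight 0.5 [444.5, 223.1, 13.0, 16.5] [ 458.8 -660.8] [46.6 35. ] 88.3
counter 0.67 [189.8, 238.4, 17.4, 19.2] [792.   16.9] [52.1 56.8] 66.4
```

```bash
cat > b.py <<'E'
from h import *
s=snapshot("top");im=cv2.resize(s["img"],None,fx=2,fy=2,interpolation=cv2.INTER_CUBIC)
a=np.radians(8.4);Rz=np.array([[np.cos(a),-np.sin(a)],[np.sin(a),np.cos(a)]])
o=np.array([.5447,-.0727])
def W(x,y,z): return np.r_[o+Rz@[x,y],z]
def poly(P,c): cv2.polylines(im,[np.int32(w2pix(s,np.array(P))*2+.5)],True,c,1)
poly([W(x,y,.058) for x,y in[(-.066,-.14),(.066,-.14),(.066,.248),(-.066,.248)]],(0,255,0))
poly([W(x,y,.045) for x,y in[(-.066,-.14),(.066,-.14),(.066,.14),(-.066,.14)]],(0,0,255))
b=np.radians(-8+0);c=np.array([.4995,-.4061])
for w,h,z in[(.118,.04,.032),(.08,.026,.074)]:
  b=np.radians(-8+180);Q=np.array([[np.cos(b),-np.sin(b)],[np.sin(b),np.cos(b)]])
  poly([np.r_[c+Q@[x*w/2,y*h/2],z] for x,y in[(-1,-1),(1,-1),(1,1),(-1,1)]],(255,0,255))
cv2.imwrite("pics/ov.png",im[270:690,220:1000])
E
python3 b.py
```

```text
(no output)
```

View pics/ov.png

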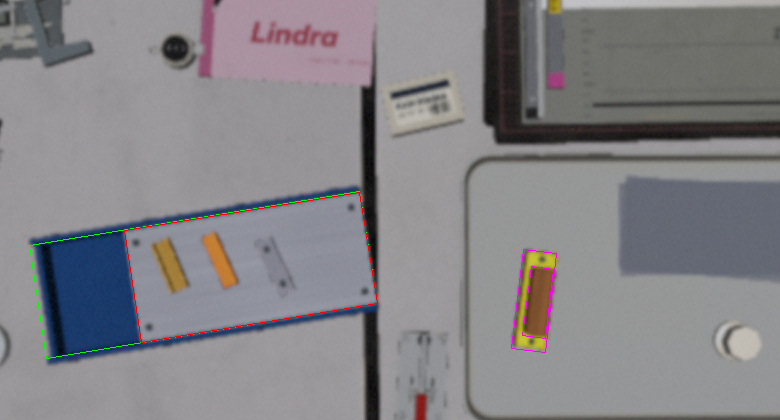

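View pics/scene0.png

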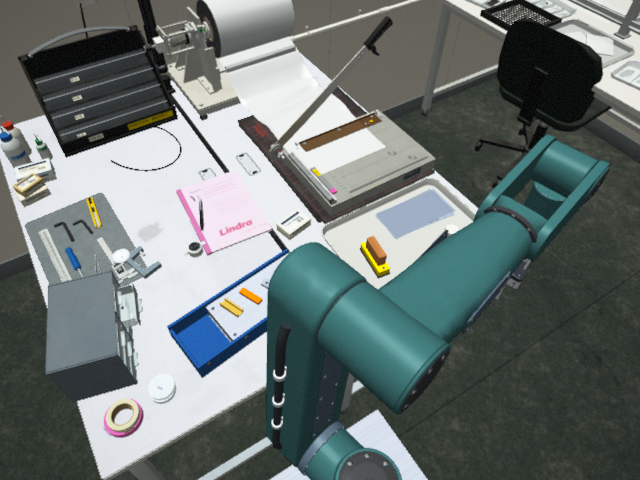

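servo_tool(
  commands=[0.05,0,0,0,0,4,0.094,0.11,0,0,0,0,10,0.094,0.17,0,0.01,0,0,18,0.094,0.23,-0.001,0.02,0,0,27,0.094,0.29,-0.001,0.03,0,0,27.3,0.094,0.337,-0.0015,0.04,0,0,27.3,0.094,0.337,-0.0015,0.05,0,0,27.3,0.094,0.337,-0.0015,0.06,0,0,27.3,0.094,0.337,-0.0015,0.067,0,0,27.3,0.094,0.337,-0.0015,0.067,0,0,27.3,0.094],
)

```text
time: 2.3
tool_pos: [0.4979, -0.4069, 0.149]
ee_rot: [-3.141, 0.001, -0.142]
wrist_force: [-0.0, 0.5, 0.7]
width: 0.0937
finger_force: 0.0
```

servo_tool(
  commands=[0.0015,-0.001,0.03,0,0,0,0.094,0.0015,-0.001,0.06,0,0,0,0.094,0.0015,-0.001,0.085,0,0,0,0.094,0.0015,-0.001,0.1,0,0,0,0.094,0.0015,-0.001,0.1,0,0,0,0.094,0.0015,-0.001,0.1,0,0,0,0.02,0.0015,-0.001,0.1,0,0,0,0.02,0.0015,-0.001,0.1,0,0,0,0.02,0.0015,-0.001,0.1,0,0,0,0.02,0.0015,-0.001,0.1,0,0,0,0.02],
)

```text
time: 3.55
tool_pos: [0.501, -0.4056, 0.0496]
ee_rot: [3.141, -0.0, -0.14]
wrist_force: [-0.2, 0.2, 0.1]
width: 0.0474
finger_force: 0.0
```

servo_tool(
  commands=[0,0,0,0,0,0,0.01,0,0,0,0,0,0,0.01,0,0,0,0,0,0,0.01,0,0,0,0,0,0,0.01,0,0,0,0,0,0,0.01],
)

```text
time: 4.18
tool_pos: [0.501, -0.406, 0.0498]
ee_rot: [3.141, -0.0, -0.14]
wrist_force: [-1.4, -1.2, 0.2]
width: 0.0258
finger_force: 30.0
```

servo_tool(
  commands=[0,0,-0.03,0,0,0,0.01,0,0,-0.06,0,0,0,0.01,0,0,-0.08,0,0,0,0.01,0.005,-0.04,-0.08,0,0,-3,0.01,0.01,-0.09,-0.08,0,0,-7,0.01,0.016,-0.14,-0.08,0,0,-11,0.01,0.021,-0.19,-0.08,0,0,-14,0.01,0.0265,-0.22,-0.08,0,0,-16.4,0.01,0.0265,-0.2353,-0.08,0,0,-16.4,0.01,0.0265,-0.2353,-0.08,0,0,-16.4,0.01],
)

```text
time: 5.42
tool_pos: [0.5596, -0.1756, 0.129]
ee_rot: [-3.141, 0.001, 0.147]
wrist_force: [-0.5, -0.9, -2.8]
width: 0.0259
finger_force: 30.0
```

```bash
cat > c.py <<'E'
from h import *
o=robot.get_obs();print(o["tool_pos"].round(4),o["ee_rot"].round(4),o["wrist_force"].round(1))
a=np.radians(8.4);Rz=np.array([[np.cos(a),-np.sin(a)],[np.sin(a),np.cos(a)]]);q=np.array([.5447,-.0727])
zb=o["tool_pos"][2]-.0478
s=snapshot("top");im=cv2.resize(s["img"],None,fx=4,fy=4,interpolation=cv2.INTER_CUBIC)
def poly(P,c): cv2.polylines(im,[np.int32(w2pix(s,np.array(P))*4+1.5)],True,c,1)
y=o["ee_rot"][2];Q=np.array([[np.cos(y),-np.sin(y)],[np.sin(y),np.cos(y)]])
for z in (zb+.03,zb):poly([np.r_[o["tool_pos"][:2]+Q@[x,w],z] for x,w in[(-.059,-.02),(.059,-.02),(.059,.02),(-.059,.02)]],(255,0,255))
poly([np.r_[q+Rz@[x,w],.058] for x,w in[(-.066,-.14),(.066,-.14),(.066,.24),(-.066,.24)]],(0,255,0))
d=spotter.trace("scraper",s)
for e in d[:1]:print(e["conf"],e["box"],fit(s,e["region"],zb+.03))
for n,z in (("trim_plate",.058),):
  for e in spotter.trace(n,s)[:1]:print(n,fit(s,e["region"],z))
print("plate y",Rz.T@(o["tool_pos"][:2]-q))
cv2.imwrite("pics/c.png",im[820:1320,450:1240])
E
python3 c.py
```

```text
[ 0.5596 -0.1756  0.129 ] [-3.1414e+00  1.2000e-03  1.4730e-01] [-0.5 -0.9 -2.8]
0.68 [266.0, 238.7, 16.3, 6.5] ((608.3826904296875, -171.869384765625), (31.2646484375, 15.63571548461914), 89.1434555053711)
trim_plate ((524.7976684570312, 57.03657531738281), (151.13827514648438, 235.53439331054688), 8.367297172546387)
plate y [-0.00028535 -0.10401763]
```

View pics/c.png

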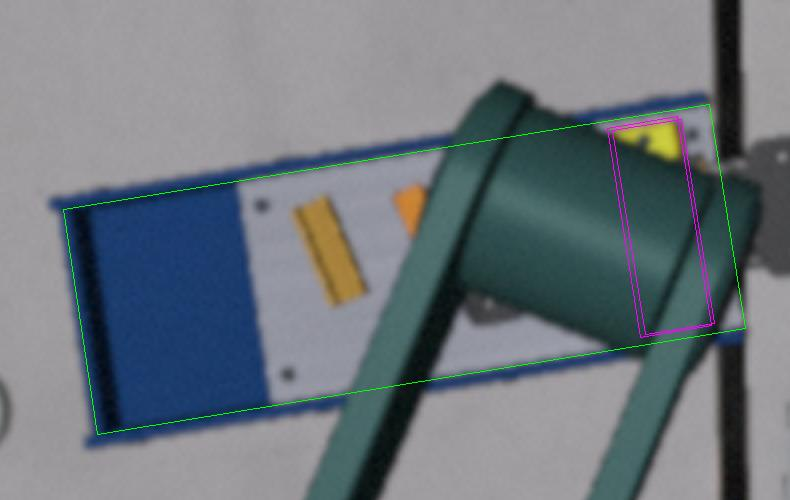

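servo_tool(
  commands=[0,0,0.012,0,0,0,0.01,0,0,0.024,0,0,0,0.01,0,0,0.03,0,0,0,0.01,0,0,0.034,0,0,0,0.01,0,0,0.0353,0,0,0,0.01,0,0,0.0353,0,0,0,0.01],
)

```text
time: 6.32
tool_pos: [0.5602, -0.1763, 0.0944]
ee_rot: [3.141, -0.0, 0.147]
wrist_force: [-0.0, 1.2, -2.7]
width: 0.0257
finger_force: 30.0
```

servo_tool(
  commands=[0,-0.005,0.001,0,0,0,0.01,0,-0.014,0.001,0,0,0,0.01,0,-0.024,0.001,0,0,0,0.01,0,-0.034,0.001,0,0,0,0.01,0,-0.044,0.001,0,0,0,0.01,0,-0.054,0.001,0,0,0,0.01,0,-0.064,0.001,0,0,0,0.01,0,-0.074,0.001,0,0,0,0.01,0,-0.084,0.001,0,0,0,0.01,0,-0.094,0.001,0,0,0,0.01],
)

```text
time: 7.58
tool_pos: [0.5461, -0.0827, 0.0932]
ee_rot: [3.141, -0.0, 0.146]
wrist_force: [0.2, -0.1, -2.9]
width: 0.0259
finger_force: 30.0
```

servo_tool(
  commands=[0,-0.01,0,0,0,0,0.01,0,-0.02,0,0,0,0,0.01,0,-0.03,0,0,0,0,0.01,0,-0.04,0,0,0,0,0.01,0,-0.05,0,0,0,0,0.01,0,-0.06,0,0,0,0,0.01,0,-0.07,0,0,0,0,0.01,0,-0.08,0,0,0,0,0.01,0,-0.09,0,0,0,0,0.01,0,-0.1,0,0,0,0,0.01],
)

```text
time: 8.82
tool_pos: [0.5315, 0.0164, 0.0932]
ee_rot: [-3.142, -0.0, 0.147]
wrist_force: [0.5, -0.7, -1.7]
width: 0.0256
finger_force: 30.0
```

```bash
python3 c.py
```

```text
[0.5315 0.0164 0.0932] [-3.1415 -0.      0.1466] [ 0.5 -0.7 -1.7]
0.85 [183.3, 250.7, 23.2, 52.6] ((485.1650390625, 6.614692687988281), (23.145252227783203, 43.94865036010742), 17.570955276489258)
trim_plate ((536.7182006835938, -25.035980224609375), (149.72235107421875, 377.0461120605469), 8.557168006896973)
plate y [-3.00635803e-05  9.00621677e-02]
```

View pics/c.png

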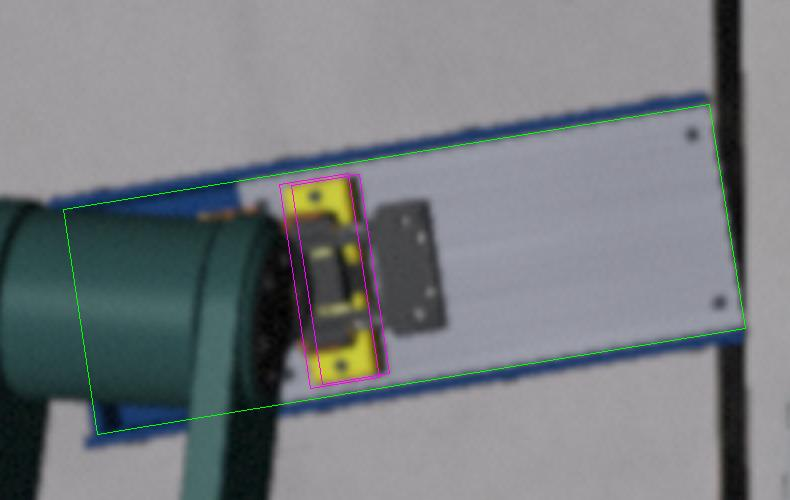

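The deck behind the scraper (right of x≈385 px) is clear. The scraper lies square between the rails at about plate y = 90 mm, so I carry on to the edge.

servo_tool(
  commands=[0,-0.01,0,0,0,0,0.01,0,-0.02,0,0,0,0,0.01,0,-0.03,0,0,0,0,0.01,0,-0.04,0,0,0,0,0.01,0,-0.048,0,0,0,0,0.01,0,-0.055,0,0,0,0,0.01,0,-0.06,0,0,0,0,0.01,0,-0.06,0,0,0,0,0.01],
)

```text
time: 9.98
tool_pos: [0.5228, 0.0753, 0.0932]
ee_rot: [3.141, -0.0, 0.147]
wrist_force: [0.6, 0.5, -2.6]
width: 0.0255
finger_force: 30.0
```

```bash
python3 c.py; python3 - <<'E'
from h import *
s=snapshot("scene");cv2.imwrite("pics/d.png",cv2.resize(s["img"][230:400,130:350],None,fx=3.4,fy=3.4,interpolation=cv2.INTER_CUBIC))
s=snapshot("wrist");cv2.imwrite("pics/w.png",s["img"])
E
```

```text
[0.5228 0.0753 0.0932] [ 3.1414 -0.      0.147 ] [ 0.6  0.5 -2.6]
0.75 [156.2, 254.3, 27.5, 52.9] ((477.7645263671875, 65.73067474365234), (26.424468994140625, 44.65766143798828), 10.414780616760254)
trim_plate ((536.4970703125, -21.116043090820312), (149.55978393554688, 386.0138854980469), 8.134784698486328)
plate y [-2.03009547e-05  1.49594695e-01]
```

View pics/d.png

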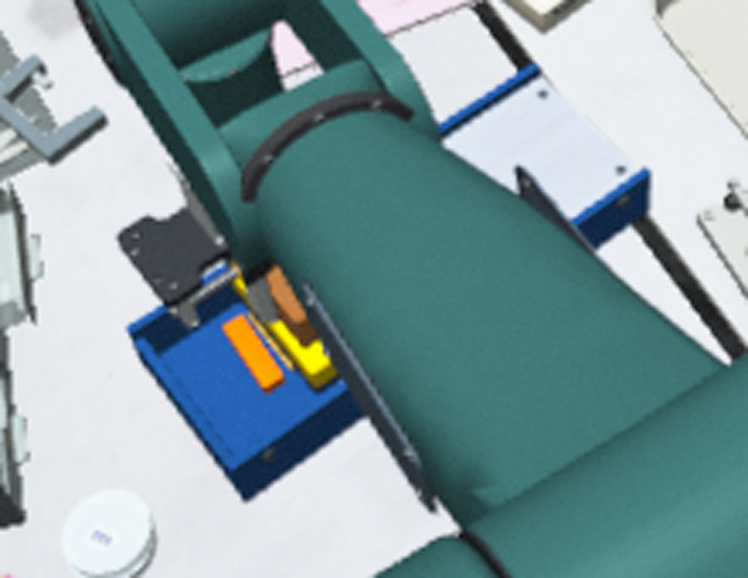

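View pics/w.png

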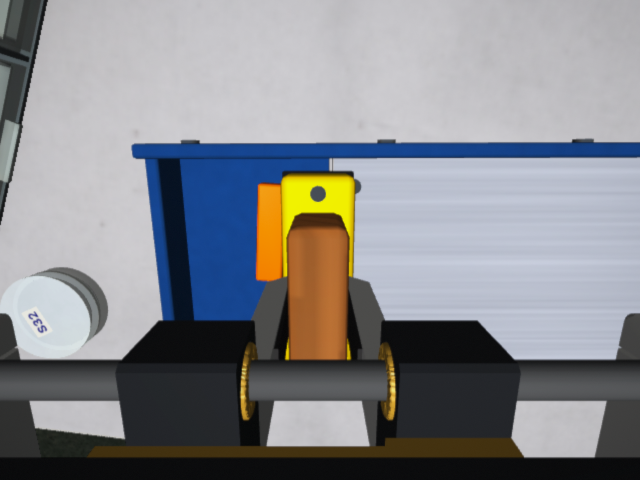

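The orange strip is in the trough at (255,350 px) in the scene crop, and the brass edge shows beside the scraper. The scraper hides the rest, so I lift and back off to look.

servo_tool(
  commands=[0,0,-0.015,0,0,0,0.01,0,0,-0.04,0,0,0,0.01,0,0.04,-0.05,0,0,0,0.01,0,0.09,-0.05,0,0,0,0.01,0,0.14,-0.05,0,0,0,0.01,0,0.18,-0.05,0,0,0,0.01,0,0.2,-0.05,0,0,0,0.01,0,0.2,-0.05,0,0,0,0.01],
)

```text
time: 11.22
tool_pos: [0.5523, -0.1235, 0.1436]
ee_rot: [-3.141, -0.001, 0.145]
wrist_force: [0.8, 0.1, -2.3]
width: 0.0261
finger_force: 30.0
```

```bash
python3 - <<'E'
from h import *
s=snapshot("top");t=snapshot("scene")
a=cv2.resize(s["img"][215:325,110:260],None,fx=5,fy=5,interpolation=cv2.INTER_CUBIC)[:,:400]
b=cv2.resize(t["img"][290:390,160:260],None,fx=4,fy=5.5,interpolation=cv2.INTER_CUBIC)
cv2.imwrite("pics/e.png",np.hstack([a,b[:,:400]]))
for n in("offcut_bar","offcut_channel","offcut_strip"):
  for e in spotter.trace(n,s)[:1]:print(n,e["conf"],e["box"],fit(s,e["region"],.022))
E
```

```text
offcut_channel 0.73 [163.1, 258.0, 10.6, 26.3] ((540.4486694335938, 89.20684814453125), (61.61260223388672, 19.582855224609375), 9.189675331115723)
offcut_strip 0.7 [157.3, 258.7, 8.8, 26.0] ((534.7730712890625, 107.78463745117188), (65.45487976074219, 17.091201782226562), 6.1393208503723145)
```

View pics/e.png

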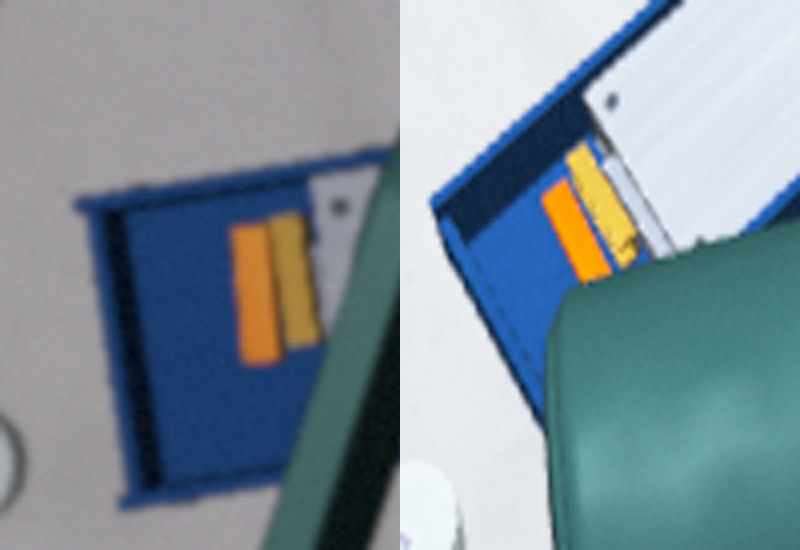

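servo_tool(
  commands=[-0.015,0.04,0,0,0,2,0.01,-0.03,0.09,0,0,0,5,0.01,-0.048,0.14,0,0,0,8,0.01,-0.064,0.19,0,0,0,11,0.01,-0.08,0.235,0,0,0,14,0.01,-0.0916,0.265,0,0,0,16.4,0.01,-0.0916,0.2721,0,0,0,16.4,0.01,-0.0916,0.2721,0,0,0,16.4,0.01],
)

```text
time: 12.48
tool_pos: [0.5018, -0.4043, 0.143]
ee_rot: [-3.141, 0.0, -0.138]
wrist_force: [-1.0, 0.0, -2.3]
width: 0.0258
finger_force: 30.0
```

```bash
python3 - <<'E'
from h import *
s=snapshot("top");t=snapshot("scene")
a=cv2.resize(s["img"][235:315,130:210],None,fx=5,fy=5,interpolation=cv2.INTER_CUBIC)
b=cv2.resize(t["img"][290:370,180:260],None,fx=5,fy=5,interpolation=cv2.INTER_CUBIC)
cv2.imwrite("pics/f.png",np.hstack([a,b]))
for c in(s,t):
 for n in("offcut_bar","offcut_channel","offcut_strip"):
  for e in spotter.trace(n,c)[:1]:print(n,e["conf"],e["box"],fit(c,e["region"],.03))
q=np.array([.5447,-.0727]);A=np.radians(8.4);Rz=np.array([[np.cos(A),-np.sin(A)],[np.sin(A),np.cos(A)]])
print("edge px top/scene",[(w2pix(c,np.r_[q+Rz@[x,.14],.045])-o)*5 for c,o in((s,[130,235]),(t,[180,290])) for x in(-.066,0,.066)])
E
```

```text
offcut_bar 0.59 [175.6, 280.0, 2.8, 7.1] ((516.4256591796875, 71.67096710205078), (2.370314836502075, 14.232519149780273), 89.7330093383789)
offcut_channel 0.66 [165.2, 259.9, 9.4, 23.2] ((540.9439086914062, 86.88402557373047), (62.115333557128906, 19.10077667236328), 7.893794536590576)
offcut_strip 0.54 [156.3, 261.2, 8.7, 26.7] ((533.535888671875, 104.92317962646484), (61.99301528930664, 19.04180145263672), 2.817927837371826)
offcut_bar 0.49 [212.5, 318.4, 16.0, 20.3] ((517.46533203125, 71.62604522705078), (73.81595611572266, 12.480998992919922), 8.362736701965332)
offcut_channel 0.67 [202.6, 316.8, 17.9, 22.8] ((535.5287475585938, 89.5973129272461), (68.19451141357422, 17.54111099243164), 6.977057456970215)
offcut_strip 0.62 [195.3, 323.3, 17.4, 24.6] ((526.4464721679688, 110.40927124023438), (67.93447875976562, 19.09566307067871), 4.823268413543701)
edge px top/scene [array([[252.84077088, 353.76578119]]), array([[231.56528365, 214.38220731]]), array([[210.3736481 ,  75.54797672]]), array([[274.0158615 , 256.28842802]]), array([[200.26500987, 166.57791533]]), array([[130.23087115,  81.38841106]])]
```

View pics/f.png

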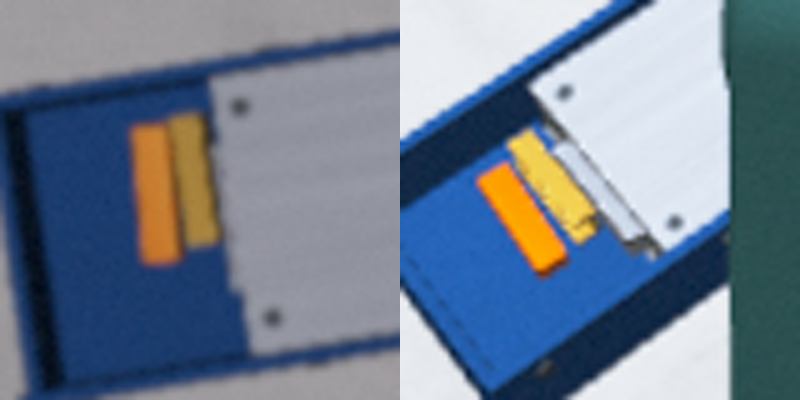

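The strip (150,195 px) and channel (195,180 px) lie on the trough floor. The bar stands on edge in the trough against the deck's end face (right panel, ~600,190); its fitted length and x match a top at z ≈ 30 mm, below the deck. The deck is clear. Now the scraper goes back.

servo_tool(
  commands=[0,0,0.03,0,0,0,0.01,0,0,0.06,0,0,0,0.01,0,0,0.08,0,0,0,0.01,0,0,0.088,0,0,0,0.01,0,0,0.091,0,0,0,0.01,0,0,0.0925,0,0,0,0.01,0,0,0.093,0,0,0,0.01,0,0,0.093,0,0,0,0.01],
)

```text
time: 13.88
tool_pos: [0.5015, -0.4057, 0.051]
ee_rot: [3.141, -0.001, -0.14]
wrist_force: [0.7, -0.3, -2.9]
width: 0.0255
finger_force: 30.0
```

servo_tool(
  commands=[0,0,0.0006,0,0,0,0.01,0,0,0.0012,0,0,0,0.01,0,0,0.0014,0,0,0,0.01,0,0,0.0014,0,0,0,0.01],
)

```text
time: 14.38
tool_pos: [0.5013, -0.4055, 0.0497]
ee_rot: [3.141, -0.001, -0.14]
wrist_force: [-1.4, 1.9, 2.7]
width: 0.0259
finger_force: 30.0
```

Contact with the floor: the vertical force went from -2.9 to +2.7 N. Release and retreat upward.

servo_tool(
  commands=[0,0,0,0,0,0,0.094,0,0,0,0,0,0,0.094,0,0,0,0,0,0,0.094,0,0,0,0,0,0,0.094,0,0,0,0,0,0,0.094,0,0,0,0,0,0,0.094,0,0,-0.02,0,0,0,0.094,0,0,-0.06,0,0,0,0.094,0,0,-0.11,0,0,0,0.094,0,0,-0.15,0,0,0,0.094],
)

```text
time: 15.62
tool_pos: [0.5016, -0.4058, 0.2033]
ee_rot: [3.139, -0.004, -0.14]
wrist_force: [-0.1, 0.1, -0.2]
width: 0.0941
finger_force: 0.0
```

servo_tool(
  commands=[-0.05,0,0,0,0,0,0.094,-0.1,0,0,0,0,0,0.094,-0.15,0,0,0,0,0,0.094,-0.17,0,0,0,0,0,0.094,-0.17,0,0,0,0,0,0.094,-0.17,0,0,0,0,0,0.094],
)

```text
time: 16.38
tool_pos: [0.334, -0.3821, 0.1993]
ee_rot: [3.141, -0.001, -0.139]
wrist_force: [0.3, -0.2, 0.0]
width: 0.0941
finger_force: 0.0
```

```bash
sed -i 's/0.png/9.png/' a.py; python3 a.py | grep -v "conf\|extr"; python3 -c "
import cv2;a=cv2.imread('pics/top9.png');cv2.imwrite('pics/top9c.png',cv2.resize(a[130:350,110:510],None,fx=2,fy=2))"
```

```text
{'time': np.float64(16.375), 'joint_positions': array([-9.6460e-01, -4.8000e-03,  1.5001e+00,  7.0000e-04,  1.6450e+00,
        7.4530e-01]), 'qvel': array([ 0.0082,  0.0166, -0.0004, -0.0048,  0.0013, -0.0022]), 'joint_torque': array([-2.95500e-01, -3.05821e+01, -3.01821e+01,  4.52000e-02,
       -1.89000e-02,  1.70000e-03]), 'tool_pos': array([ 0.334 , -0.3821,  0.1993]), 'ee_rot': array([ 3.1411e+00, -1.4000e-03, -1.3900e-01]), 'wrist_force': array([ 0.3448, -0.1589,  0.0024]), 'wrist_torque': array([ 0.0496, -0.0382, -0.0243]), 'finger_force': np.float64(0.0), 'width': np.float64(0.0941)} 0.011
top [[-0.015, -0.999, 0.039, 0.563], [-1.0, 0.015, -0.005, -0.266], [0.004, -0.039, -0.999, 1.318], [0.0, 0.0, 0.0, 1.0]] [[540.7, 0.0, 319.8], [0.0, 540.7, 238.1], [0.0, 0.0, 1.0]]
trim_plate 0.43 [176.1, 270.8, 4.8, 22.7] [519.8  65.5] [56.4  8.2] 11.0
scraper 0.67 [364.4, 261.8, 21.1, 47.9] [ 501.3 -402.2] [ 44.  116.8] 83.1
offcut_bar 0.59 [171.9, 267.4, 7.1, 26.9] [545.4  70.4] [14.6  3.6] 11.0
offcut_channel 0.7 [163.6, 259.8, 9.3, 25.3] [540.2  79.7] [58.4 17.2] 8.7
offcut_strip 0.4
[... 589 characters left out ...]
.1, 237.2], [0.0, 0.0, 1.0]]
trim_plate 0.97 [167.6, 248.3, 153.3, 128.7] [522.8 -16.1] [176.  389.6] 8.4
scraper 0.57 [361.7, 238.0, 12.0, 14.8] [ 546.9 -409.3] [20.7 61.6] 13.1
scraper 0.51 [166.3, 250.8, 153.8, 127.7] [539.4 -21.1] [179.1 400.4] 8.5
offcut_bar 0.53 [209.4, 318.4, 10.5, 8.4] [522.3  77.3] [31.5 10.4] 6.3
offcut_channel 0.72 [203.4, 316.8, 16.3, 21.7] [520.2  92.8] [62.5 15.7] 6.6
offcut_strip 0.46 [194.8, 321.6, 17.5, 27.4] [510.2 112.5] [69.1 18.5] 4.8
small_carton 0.89 [278.9, 211.8, 34.3, 28.0] [ 725.3 -272.8] [ 79.4 107.5] 14.3
counter 0.58 [360.2, 237.5, 14.1, 15.3] [ 547.3 -411.6] [24.7 66.3] 17.9
counter 0.55 [188.7, 243.0, 17.8, 15.3] [793.9  21.5] [45.1 55.3] 58.1
```

View pics/top9c.png

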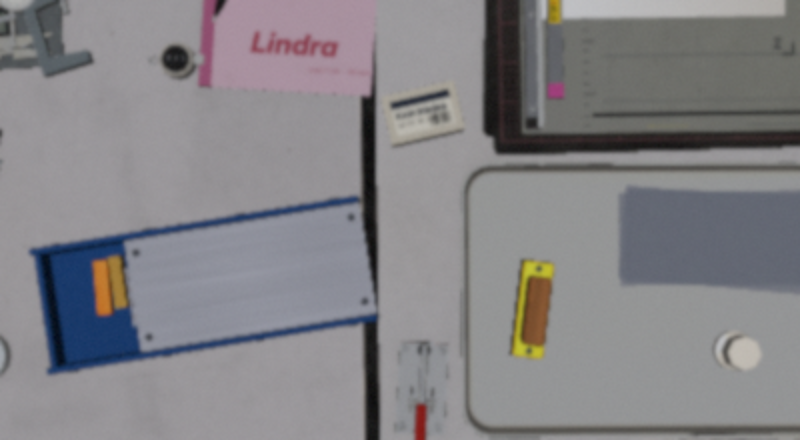

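The deck is clear, the offcuts are in the trough at about (110,285 px), and the scraper stands in the tray at (532,308 px). The bystanders have not moved.

```bash
python3 -c "
from bench import close_job
print(close_job())"
```

```text
the job is handed in; nothing more can be done
None
```

I swept all three offcuts into the trough and put the scraper back upright in the steel tray, then handed the job in at about 16 s with the bystanders where they were; the bar is mostly hidden by the deck edge, but it measures as standing on edge in the trough, below deck level.

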